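Dry-fit two tapered adapter sleeves on the sprung mandrel

ROBOT

A 6-joint arm with a two-finger parallel gripper is mounted at the origin on the work surface. World frame = base frame: x ahead of the robot, y to its left, z up, the work surface at z = 0. Lengths are in m, angles in rad, forces in N, time in s.
With the tool pointing down it reaches from about 0.275 to 0.85 m from the base axis. Payload 19 kg.
Tool frame: the origin (TCP) lies between the finger pads; the fingertips stand 14 mm ahead of it and the grasp point (between the pads) lies 5 mm behind it; z points along the fingers, y is the line along which they close (so a half turn about z gives the same grasp; the last joint's range is limited). The gripper opens to 85 mm and grips with 20 to 120 N. Pads are 22 mm wide; open, the fingers measure 114 mm over their backs; the gripper's body (76 mm by 85 mm) begins 54 mm behind the grasp point. The pads swing forward as they close: fully open they stand 13 mm farther back than shut.
Start: joints at [-1.459, 0.15, 1.437, -0, 1.554, -0.134], TCP at [0.14, -0.558, 0.245] pointing down, gripper open.
Joint ranges: [-2.8, 2.8], [-0.68, 2.1], [0.12, 2.68], [-1.39, 4.53], [0.16, 2.79], [-2.81, 2.81]. Speed limits (rad/s): [1.89, 1.89, 2.22, 3.01, 3.01, 3.01].

INTERFACE

Orientations are given as a 3x3 rotation matrix whose columns are the frame's x, y, z axes.
In Python, from station import ctrl gives the robot as it stands. Calls block until the motion is done:
- ctrl.reach(position, orientation): joint-space move of the TCP to a pose.
- ctrl.move_l(position, vel=0.15, orientation=None, until_force=None): straight line of the TCP; orientation=None keeps the orientation; vel is the mean speed in m/s. With until_force (N) it stops when the force on the tool has changed by that much, and returns True; else False.
- ctrl.goto_joints(angles): joint-space move.
- ctrl.grip(opening): opening from 0.0 (shut) to 1.0 (fully open); the grip force is fixed at half the most; returns when the fingers have stopped.
- ctrl.dwell(seconds).
- ctrl.ik(position, orientation): joint angles nearest the present ones, or None.
- ctrl.observe(): the state.
- ctrl.grab_frame(name): name is "scene" or "top" or "wrist"; returns a dict with "frame" (480x640x3 uint8, blue, green, red), "fx", "fy", "cx", "cy" (pixels), "k1" (the pictures are not rectified: a ray, as slopes to the right and down, at radius r is drawn at 1 + k1 r^2 times it, then the intrinsics apply), "cam_to_world" (4x4, takes a point from camera to world coordinates). Camera axes: x right, y up, looking along -z (the intrinsics and any distortion apply to the point x, -y, -z); pixel columns grow to the right and rows downward; lengths in m; the calibration is good to about 2 mm. A picture is of the moment at which its call begins. There is no depth.
A pose or a line that the arm cannot do raises ctrl.IKError and nothing moves.
- ctrl.sign_off(): hands the job in; it is judged then, once.
The state is a dict: "t": time; "joint_positions": joint angles; "qvel": joint speeds; "joint_efforts": joint torques, N m; "eef_pos": TCP position; "ee_rot": TCP orientation; "wrist_force": force on the tool from outside, world axes, zero at the start; "moment": the same for the moment, N m; "width": opening from 0.0 (shut) to 1.0 (fully open); "finger_force": force on a finger pad.
Only numpy, scipy, OpenCV 4.12 (cv2) and the standard library are available. Lean on these libraries where they do the work, as an engineer would, in place of code of your own. Each camera call takes 0.05 s, during which the arm holds its last target. There are 200 camera calls.

TASK

Dry-fit the two tapered aluminium sleeves on the fit-check stand: set the small one wide end down on the upright cone, then nest the large one over it, each resting loosely under its own weight and upright. Let them down gently and never press or drop them home: the cone stands on a spring, and it must not be driven more than a few millimetres down. Then throw the stand's toggle lever fully over to the other side to start the check, leaving the straight bush and the other things on the bench where they are.

Things in the scene. Friction and masses are not known exactly. Their poses are not given: they have to be found in the camera images.
- small_sleeve_mid (a point): small tapered sleeve, bare aluminium, open tube standing wide end down, 116 mm tall, 0.13 kg; point on its axis half-way up, z up. Cone 70 mm tall (mouth 68 mm outside, 60 inside, radius -1 mm per 4 mm of height), then straight neck 45 mm tall, 33 mm diameter, to grip; neck middle 35 mm above this point. Seated on the mandrel, this point is about 7 mm (4 to 11) below point mandrel_top
- large_sleeve_mid (a point): large tapered sleeve, bare aluminium, open tube standing wide end down, 117 mm tall, 0.20 kg; point on its axis half-way up, z up. Cone 66 mm tall (mouth 82 mm outside, 74 inside, same taper), then straight neck 50 mm tall, 49 mm outside, 41 inside, to grip; neck middle 33 mm above this point. Nested over the small sleeve, this point is about 12 mm (8 to 15) below small_sleeve_mid; the small neck sticks out on top
- mandrel_top (a point): centre of the flat top of the upright steel cone (mandrel) of the stand, 134 mm above the table, z up. Cone 89 mm tall, 72 mm diameter at its foot, 30 near the top, same taper as the sleeves. It stands on a grey base plate 150 x 300 x 25 mm (long side along this frame's y), 85 mm to +y of the plate's centre; the lever is 100 mm to -y of that centre. The frame turns with the stand
- mandrel (a joint): how far the mandrel is pressed down on its spring, m: 0 up, 0.014 at the bottom. It gives way at 5 N, then 0.7 N more per mm; the weight of both sleeves hardly moves it
- toggle (a joint): angle of the stand's toggle lever, rad: near 0 leaning to the stand's -x (robot side), 1.0 (its stop) thrown fully over to the stand's +x; it stays where it is left, about 1 N at the ball moves it
- toggle_tip (a point): centre of the 26 mm black ball on the toggle lever: a 10 mm rod, 80 mm from hinge to ball. Hinge 47 mm above the table; the lever swings in the stand's xz plane (axes as point mandrel_top), so the ball travels 77 mm to +x, 117 mm above the table at both ends and 127 mm in the middle
- bush_mid (a point): bystander: straight (untapered) aluminium tube, 62 mm diameter, 100 mm tall, standing among the sleeves; its centre
- jar_mid (a point): bystander: jar 50 mm in diameter, 60 mm tall; its centre
- spool_mid (a point): bystander: black spool 60 mm in diameter, 42 mm tall; its centre
- driver_grip (a point): bystander: screwdriver lying on the bench; point in its handle
Mind the look-alikes: they are no part of the job. What is shaped like the part that bears large_sleeve_mid but black is not meant. What is shaped like the part that bears small_sleeve_mid but brown is not meant.

How it is judged:
By the outcome, as a careful person would: the job done as asked, in the order asked, and still so for the second after the job is handed in, with the robot touching nothing.
It also fails if it takes over 64 s, if anything falls off the work surface, if the arm or the gripper's body presses on something with over 40 N, if the wrist force passes 120 N, or if a joint passes its speed limit or range.

## Working session

There is one attempt and no reset: what is moved stays moved. The work goes in short steps, each a Python script; the robot and the scene stay as the last script left them, time stands still between calls to the robot, and variables do not carry over. Pictures are saved under pics/ and viewed, at most 10 in all, crops included, and the job is handed in when it is done.

```bash
ls; mkdir -p pics; cat > h.py <<'E'
import numpy as np, cv2
from station import ctrl
def snap(name):
    return ctrl.grab_frame(name)
def ray(f,u,v):
    a=np.array([(u-f["cx"])/f["fx"],(v-f["cy"])/f["fy"]]); s=a.copy()
    for _ in range(20): s=a/(1+f["k1"]*(s@s))
    T=np.array(f["cam_to_world"]); d=T[:3,:3]@np.array([s[0],-s[1],-1.]); return T[:3,3],d/np.linalg.norm(d)
def onz(f,u,v,z):
    o,d=ray(f,u,v); return o+d*(z-o[2])/d[2]
def proj(f,p):
    T=np.array(f["cam_to_world"]); c=T[:3,:3].T@(np.asarray(p)-T[:3,3]); s=np.array([c[0],-c[1]])/-c[2]
    s=s*(1+f["k1"]*(s@s)); return s*[f["fx"],f["fy"]]+[f["cx"],f["cy"]]
def tri(rs):
    A=0;b=0
    for o,d in rs:
        M=np.eye(3)-np.outer(d,d); A=A+M; b=b+M@o
    return np.linalg.solve(A,b)
E
python3 - <<'E'
from h import *
import pickle
for n in ("scene","top"):
    f=snap(n); cv2.imwrite(f"pics/{n}0.png",f["frame"]); pickle.dump(f,open(n+"0.pkl","wb"))
    print(n,np.array(f["cam_to_world"]).round(3).tolist(),f["fx"],f["k1"])
print(ctrl.observe()["t"])
E
```

```text
pics
scene [[-0.351, -0.667, 0.658, 1.089], [0.936, -0.251, 0.246, 0.24], [0.001, 0.702, 0.712, 0.682], [0.0, 0.0, 0.0, 1.0]] 449.54204026379034 -0.10162659983572114
top [[-0.007, 0.984, -0.179, 0.378], [-1.0, -0.006, 0.008, 0.046], [0.007, 0.179, 0.984, 1.022], [0.0, 0.0, 0.0, 1.0]] 454.5896450629555 -0.08343498480862033
0.1
```

View pics/scene0.png

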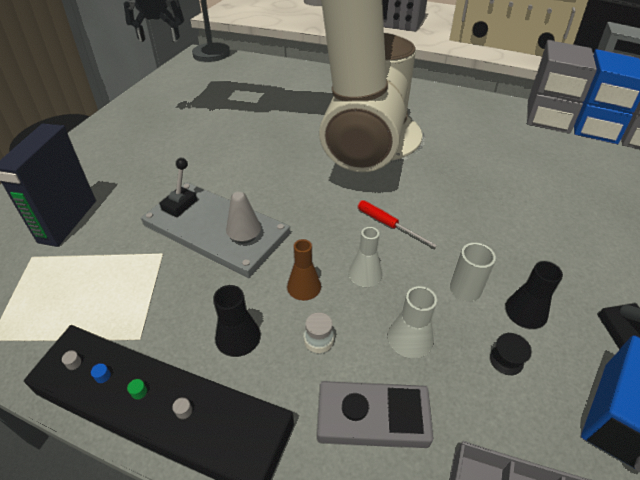

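View pics/top0.png

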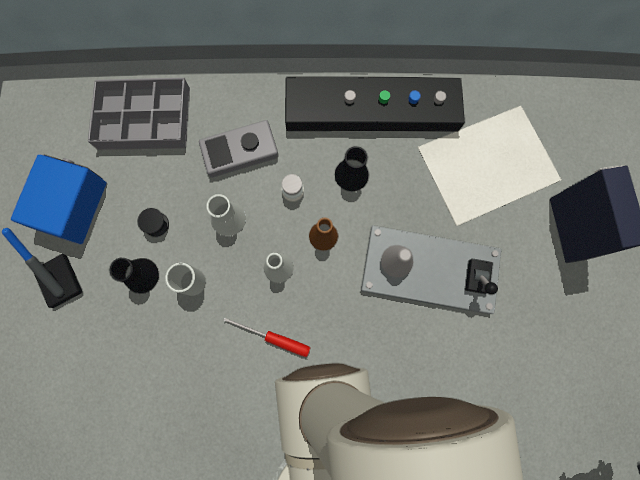

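Look-alikes, as scene / top pixels:
- **Small sleeve:** aluminium (367,255)/(277,267), brown (304,270)/(323,233).
- **Large sleeve:** aluminium (412,322)/(225,215), black (235,322)/(352,170) and (535,295)/(135,275).
- **Straight bush:** (473,272)/(184,280). It has no taper.

I choose the bare aluminium flared parts, and check that choice in one close crop.

```bash
python3 - <<'E'
from h import *
import pickle
t=pickle.load(open("top0.pkl","rb"));s=pickle.load(open("scene0.pkl","rb"))
a=cv2.resize(t["frame"][185:320,190:510],None,fx=2.5,fy=2.5,interpolation=cv2.INTER_CUBIC)
b=cv2.resize(s["frame"][150:255,140:460],None,fx=2.5,fy=2.5,interpolation=cv2.INTER_CUBIC)
im=np.vstack([a,b])[:600]; print(im.shape,a.shape)
cv2.imwrite("pics/crop1.png",im)
E
```

```text
(600, 800, 3) (338, 800, 3)
```

View pics/crop1.png

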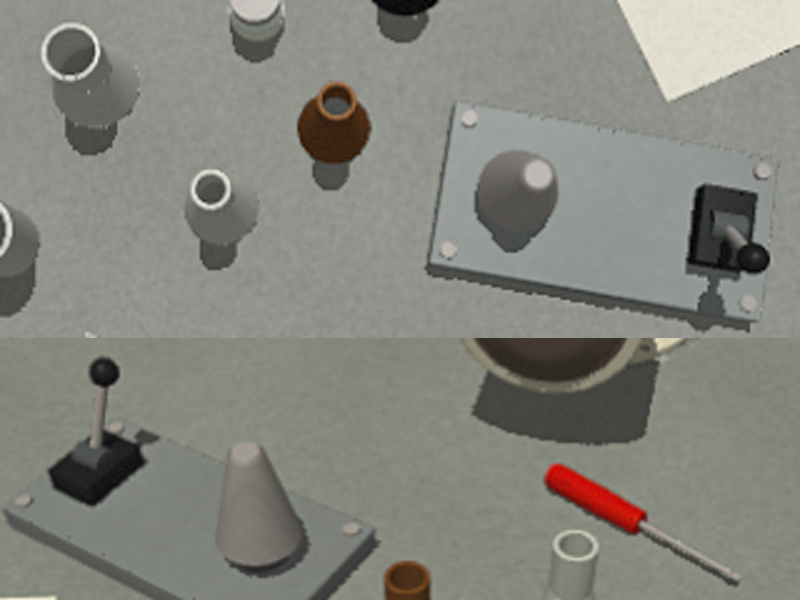

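The crop confirms it: the bare aluminium small sleeve has its rim at crop (211,189) and the large one at (71,51), both flared. The brown one at (337,100) is the look-alike. The mandrel top is at (538,175), the ball at (753,257), and the plate bolts at the corners.

```bash
cat >> h.py <<'E'
def R(yaw):  # tool down, tool y (closing line) at angle yaw+90deg.. x at yaw
    c,s=np.cos(yaw),np.sin(yaw); return np.array([[c,s,0],[s,-c,0],[0,0,-1.]])
E
python3 - <<'E'
from h import *
import pickle
t=pickle.load(open("top0.pkl","rb"));s=pickle.load(open("scene0.pkl","rb"))
T=lambda x,y:((x+.5)/2.5-.5+190,(y+.5)/2.5-.5+185)
S=lambda x,y:((x+.5)/2.5-.5+140,(y-338+.5)/2.5-.5+150)
def show(n,z,a,b=None):
    p=onz(t,*T(*a),z); print(n,"top",p.round(4),end=" ")
    if b: q=onz(s,*S(*b),z); print("scene",q.round(4),"tri",tri([ray(t,*T(*a)),ray(s,*S(*b))]).round(4),end="")
    print(); return p
show("small",.116,(211,189),(575,545))
show("large",.117,(71,51))
print("large scene",onz(s,421,298,.117).round(4))
m=show("mand",.134,(538,175),(246,452))
show("ball",.117,(753,257),(104,372))
B=[show("bolt",.027,p)for p in((469,119),(764,171),(748,303),(448,249))]
print("plate centre",np.mean(B,0))
y=(B[0]+B[3]-B[1]-B[2])[:2]; y/=np.linalg.norm(y); x=np.array([y[1],-y[0]]);print("stand y",y,"x",x,"pred mandrel",np.mean(B,0)[:2]+.085*y,"lever",np.mean(B,0)[:2]-.1*y)
show("brown",.116,(337,100));show("jar",.06,(256,8))
for n,u,v,z in(("bush",180.5,278,.1),("spool",152,219,.042)):print(n,onz(t,u,v,z).round(3))
E
```

```text
small top [0.5091 0.1242 0.116 ] scene [0.5107 0.1255 0.116 ] tri [0.5092 0.1247 0.1144]
large top [0.6244 0.2409 0.117 ] 
large scene [0.6262 0.2428 0.117 ]
mand top [ 0.5161 -0.1367  0.134 ] scene [ 0.5191 -0.1346  0.134 ] tri [ 0.5164 -0.1368  0.1314]
ball top [ 0.4505 -0.3132  0.117 ] scene [ 0.4473 -0.3139  0.117 ] tri [ 0.4501 -0.3118  0.1195]
bolt top [ 0.584  -0.0986  0.027 ] 
bolt top [ 0.535  -0.3648  0.027 ] 
bolt top [ 0.4171 -0.3416  0.027 ] 
bolt top [ 0.4676 -0.0765  0.027 ] 
plate centre [ 0.50091624 -0.22037049  0.027     ]
stand y [0.18392874 0.98293958] x [ 0.98293958 -0.18392874] pred mandrel [ 0.51655019 -0.13682062] lever [ 0.48252337 -0.31866444]
brown top [0.5819 0.022  0.116 ] 
jar top [0.678 0.091 0.06 ] 
bush [0.476 0.317 0.1  ]
spool [0.614 0.405 0.042]
```

```bash
python3 - <<'E'
from h import *
o=ctrl.observe(); print(np.array(o["ee_rot"]).round(2).tolist(),o["width"])
p=(.5097,.1247)
def best(yaw0,pos):
    r=[]
    for k in range(4):
        q=ctrl.ik(pos,R(yaw0+k*np.pi/2)); 
        if q is not None: r.append((abs(q[5]),yaw0+k*np.pi/2,q[5]))
    return sorted(r)
for pos in ([*p,.25],[.6255,.242,.25],[.5168,-.1366,.27]): print([ (round(b,2),round(float(c),2)) for a,b,c in best(0,pos)])
ctrl.reach([*p,.22],R(0)); f=snap("wrist"); cv2.imwrite("pics/w1.png",f["frame"])
print(ctrl.observe()["t"], proj(f,[*p,.116]),proj(f,[*p,0.09]))
E
```

```text
[[0.97, 0.24, -0.0], [0.24, -0.97, 0.0], [0.0, -0.0, -1.0]] 0.9981239344106352
[(1.57, 0.09), (3.14, -1.48), (0.0, 1.66)]
[(1.57, 0.25), (3.14, -1.32), (0.0, 1.83)]
[(1.57, -0.4), (0.0, 1.17), (3.14, -1.97), (4.71, 2.74)]
2.8917 [316.99013323 243.05028901] [317.19078642 232.84765502]
```

View pics/w1.png

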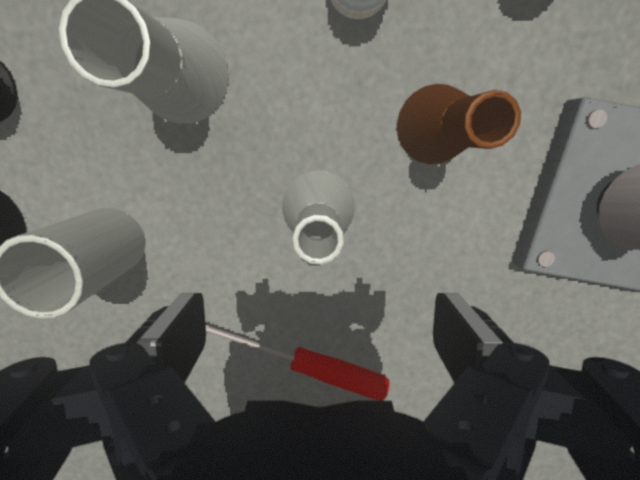

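The wrist view shows the small sleeve's rim at (318,239), where I predicted (317,243), so it is within about 2 mm. I'll centre it by gripping along y first, then along x, and lift it.

```bash
python3 - <<'E'
from h import *
p=(.5105,.1247)
ctrl.move_l([*p,.094],vel=.15)
ctrl.grip(0.0); w=ctrl.observe()["width"]; ctrl.grip(.75)
ctrl.move_l([*p,.135],vel=.2)
ctrl.reach([*p,.135],R(np.pi/2)); ctrl.move_l([*p,.092],vel=.15)
ctrl.grip(0.0); o=ctrl.observe(); print(w,o["width"],o["finger_force"],o["wrist_force"],o["t"])
ctrl.move_l([*p,.27],vel=.15); o=ctrl.observe(); print(o["width"],o["wrist_force"],o["eef_pos"],o["t"])
ctrl.reach([.5168,-.1366,.27],R(np.pi/2)); ctrl.dwell(.2)
o=ctrl.observe(); print(o["wrist_force"],o["moment"],o["t"])
for n in("top","scene","wrist"): f=snap(n); cv2.imwrite(f"pics/{n}2.png",f["frame"])
a=cv2.imread("pics/scene2.png")[60:260,130:330];b=cv2.imread("pics/wrist2.png")[:,120:520]
cv2.imwrite("pics/c2.png",np.hstack([cv2.resize(a,(400,400)),cv2.resize(b,(333,400))]))
E
```

```text
0.3663291759118414 0.36960428772641435 58.86574566364288 [-0.54433195 -0.6126797   6.50003074] 7.4833
0.3702418659009014 [-1.00107774 -0.28272382 -1.70175197] [0.51024816 0.12465016 0.26913277] 8.8167
[-0.59507994 -0.10906661 -1.23096088] [ 0.00214468 -0.02279343 -0.02477266] 10.0417
```

View pics/c2.png

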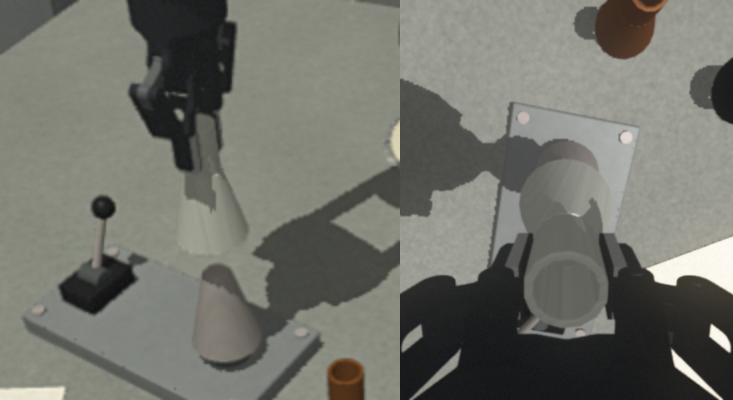

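The small sleeve hangs upright in the fingers above the mandrel. I'll lower it with force stops and correct sideways from the lateral force.

```bash
cat >> h.py <<'E'
def seat(xy,zstart,zmin,F=1.5,n=6,g=0.0006):
    ctrl.move_l([*xy,zstart],vel=.12); ctrl.dwell(.2)
    b=np.array(ctrl.observe()["wrist_force"]); mb=np.array(ctrl.observe()["moment"]); xy=np.array(xy,float)
    for i in range(n):
        hit=ctrl.move_l([*xy,zmin],vel=.015,until_force=F); ctrl.dwell(.15)
        o=ctrl.observe(); d=np.array(o["wrist_force"])-b; m=np.array(o["moment"])-mb
        print(i,hit,np.round(o["eef_pos"],4),"dF",d.round(2),"dM",m.round(3),round(o["t"],2))
        if not hit: break
        yield d,m,np.array(o["eef_pos"])
E
python3 - <<'E'
from h import *
for d,m,p in seat((.5168,-.1366),.195,.157,F=1.5,n=1): pass
E
```

```text
0 True [ 0.5169 -0.1364  0.1676] dF [ 5.58  1.84 -0.15] dM [ 0.198 -0.963  0.02 ] 12.97
```

```bash
python3 - <<'E'
from h import *
o=ctrl.observe(); p=np.array(o["eef_pos"]); 
b=None
u=np.array([5.58,1.84]);u/=np.linalg.norm(u)
for k in range(3):
    p[:2]+=u*.0005; ctrl.move_l(p,vel=.02); ctrl.dwell(.1); o=ctrl.observe(); print(np.round(o["eef_pos"],4),np.round(o["wrist_force"],2),np.round(o["moment"],3),round(o["t"],2))
    if np.linalg.norm(np.array(o["wrist_force"])[:2]-[-.6,-.1])<1.5: break
E
```

```text
[ 0.5172 -0.1362  0.1675] [ 0.97  0.43 -2.41] [ 0.087 -0.178 -0.025] 13.32
[ 0.5177 -0.1361  0.1676] [-0.52  0.42 -1.99] [ 0.017 -0.011 -0.025] 13.67
```

```bash
cat >> h.py <<'E'
def settle(base,zmin,n=8,F=1.5,extra=.0004):
    """creep down; at each contact shift away from the side push; stop when the push is mainly upward"""
    base=np.array(base); p=np.array(ctrl.observe()["eef_pos"])
    for i in range(n):
        p[2]=zmin; hit=ctrl.move_l(p,vel=.015,until_force=F); ctrl.dwell(.1)
        o=ctrl.observe(); d=np.array(o["wrist_force"])-base; p=np.array(o["eef_pos"]); l=np.linalg.norm(d[:2])
        print(i,hit,p.round(4),d.round(2),np.round(o["moment"],3),round(o["t"],2))
        if not hit or d[2]>max(1.0,.7*l): return
        if l>.8:
            p[:2]+=d[:2]/l*(l*1e-4+extra); ctrl.move_l(p,vel=.02); ctrl.dwell(.05)
E
python3 - <<'E'
from h import *
settle([-.6,0.1,-1.6],.158)
E
```

```text
0 True [ 0.5179 -0.1361  0.1638] [ 4.31 -1.96  1.48] [-0.23  -0.884 -0.025] 14.14
1 True [ 0.5186 -0.1365  0.1618] [ 0.46 -0.97  5.33] [-0.22  -0.146  0.048] 14.8
```

```bash
python3 - <<'E'
from h import *
p=np.array(ctrl.observe()["eef_pos"]); p[2]+=.0006; ctrl.move_l(p,vel=.02); ctrl.dwell(.1)
o=ctrl.observe(); print(np.round(o["eef_pos"],4),np.round(o["wrist_force"],2))
ctrl.grip(.55); o=ctrl.observe(); print(o["width"],np.round(o["wrist_force"],2),round(o["t"],2))
ctrl.move_l([p[0],p[1],.27],vel=.15); 
q=(.6265,.2425); ctrl.grip(1.0)
ctrl.reach([*q,.22],R(0)); o=ctrl.observe(); print(round(o["t"],2),np.round(o["wrist_force"],2))
import pickle
F={n:snap(n) for n in("top","scene","wrist")}; pickle.dump(F,open("f3.pkl","wb"))
a=F["top"]["frame"][215:295,350:510];b=F["scene"]["frame"][120:280,140:300];c=F["wrist"]["frame"]
cv2.imwrite("pics/c3.png",np.vstack([np.hstack([cv2.resize(a,(480,240)),cv2.resize(b,(240,240),interpolation=cv2.INTER_CUBIC)]),cv2.resize(c,(720,540))[:360]]))
print(proj(F["wrist"],[*q,.117]))
for s,xy in(("seated top",(.5186,-.1365,.185)),):print(proj(F["top"],xy),proj(F["scene"],xy))
E
```

```text
[ 0.5186 -0.1365  0.1623] [ 1.18 -1.13 -1.28]
0.5483726361609901 [-0.34 -1.03  0.58] 15.45
18.78 [-0.1   0.61  0.06]
[317.03029532 243.38250429]
[410.14365814 249.16937609] [233.96257771 173.47536165]
```

View pics/c3.png

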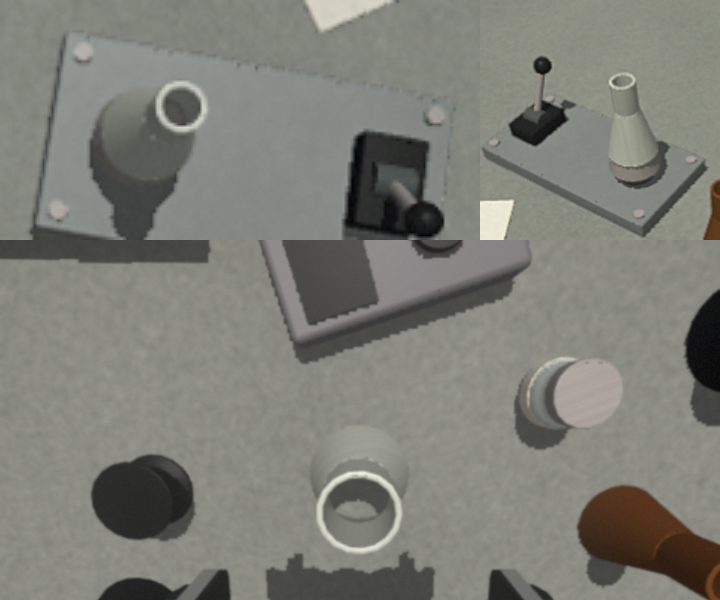

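The small sleeve is seated upright. Its rim reads (410.2,250.5) in the top view and (235.2,174.5) in the scene view, both within about 1.5 px of prediction. The large sleeve's rim is centred in the wrist view at (319,242). I'll grip and carry that one the same way.

```bash
python3 - <<'E'
from h import *
p=(.6268,.242)
ctrl.move_l([*p,.096],vel=.15)
ctrl.grip(0.0); w=ctrl.observe()["width"]; ctrl.grip(1.0)
ctrl.move_l([*p,.14],vel=.2)
ctrl.reach([*p,.14],R(np.pi/2)); ctrl.move_l([*p,.093],vel=.15)
ctrl.grip(0.0); o=ctrl.observe(); print(w,o["width"],o["finger_force"],o["wrist_force"],o["t"])
ctrl.move_l([*p,.315],vel=.2)
ctrl.reach([.5186,-.1365,.315],R(np.pi/2)); ctrl.dwell(.2)
o=ctrl.observe(); print(o["width"],o["wrist_force"],o["moment"],o["t"])
for d,m,q in seat((.5186,-.1365),.185,.144,F=1.5,n=1): pass
print(ctrl.observe()["wrist_force"])
E
```

```text
0.5615581503501075 0.5666378588591596 61.41846410930157 [0.64493105 0.14878805 5.51917678] 23.5417
0.5680345793364908 [ 1.21973166  0.42161704 -1.70739355] [-0.00128573  0.03891645  0.04594493] 26.4583
0 True [ 0.5184 -0.1364  0.1534] dF [3.04 0.57 3.86] dM [-0.119 -0.55  -0.06 ] 29.9
[ 3.07547452 -0.19262934  1.34499504]
```

```bash
python3 - <<'E'
from h import *
b=[.1,-.5,-2.2]
p=np.array(ctrl.observe()["eef_pos"]); p[2]+=.0008; p[0]+=.0007; ctrl.move_l(p,vel=.02); ctrl.dwell(.1)
o=ctrl.observe(); print(np.round(o["eef_pos"],4),np.round(o["wrist_force"],2))
settle(b,.1455,n=5)
E
```

```text
[ 0.5189 -0.1364  0.1541] [-3.59 -0.95  0.35]
0 True [ 0.5186 -0.1364  0.1534] [0.86 0.08 3.8 ] [-0.059 -0.366  0.039] 30.56
```

```bash
python3 - <<'E'
from h import *
import pickle
p=np.array(ctrl.observe()["eef_pos"]); p[2]+=.0003; ctrl.move_l(p,vel=.02); ctrl.dwell(.1)
o=ctrl.observe(); print(np.round(o["eef_pos"],4),np.round(o["wrist_force"],2))
ctrl.grip(.75); o=ctrl.observe(); print(o["width"],np.round(o["wrist_force"],2),round(o["t"],2))
ctrl.move_l([p[0],p[1],.30],vel=.15); ctrl.grip(0.0)
F={n:snap(n) for n in("top","scene","wrist")}; pickle.dump(F,open("f4.pkl","wb"))
ctrl.reach([.40,-.2955,.2],R(0)); o=ctrl.observe(); print(round(o["t"],2))
F={n:snap(n) for n in("top","scene")}
a=F["top"]["frame"][205:305,350:510];b=F["scene"]["frame"][110:270,130:330]
cv2.imwrite("pics/c4.png",np.vstack([cv2.resize(a,(480,300),interpolation=cv2.INTER_CUBIC),cv2.resize(b,(480,300))[:300]]) if 0 else np.hstack([cv2.resize(a,(400,250),interpolation=cv2.INTER_CUBIC),cv2.resize(b,(400,320),interpolation=cv2.INTER_CUBIC)[:250]]))
cv2.imwrite("pics/c4b.png",cv2.resize(b,(800,600)))
for z in(.173,.1775):print(proj(F["top"],[.5186,-.1365,z]),proj(F["scene"],[.5186,-.1365,z]))
E
```

```text
[ 0.5187 -0.1364  0.1537] [ 1.18 -0.71  1.43]
0.7478084242198273 [-0.68 -0.42  0.71] 31.21
34.24
[408.82405981 250.22456283] [234.77781266 178.68420476]
[409.31470626 249.83225081] [234.47371152 176.74276274]
```

View pics/c4.png

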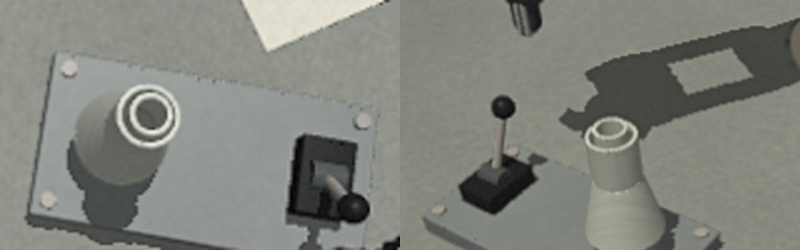

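The large sleeve is nested: both rims look concentric and upright in the top view, the outer at (409.6,251) and the inner at (410.8,250.2), with the small neck sticking out. Next I throw the lever with closed fingers along the stand's +x.

```bash
python3 - <<'E'
from h import *
import pickle
h=np.array([.4827,-.3187]); x=np.array([.983,-.184]); yaw=np.arctan2(x[1],x[0])
P=lambda s,z:[*(h+s*x),z]
ctrl.reach(P(-.09,.2),R(yaw)); ctrl.move_l(P(-.09,.119),vel=.15); ctrl.dwell(.1)
hit=ctrl.move_l(P(.036,.119),vel=.06,until_force=8); o=ctrl.observe()
print(hit,np.round(o["eef_pos"],4),(np.array(o["eef_pos"])[:2]-h)@x,np.round(o["wrist_force"],2),round(o["t"],2))
ctrl.move_l(P(-.03,.119),vel=.15); ctrl.move_l(P(-.06,.25),vel=.2); ctrl.reach([.3,-.35,.25],R(yaw))
F={n:snap(n) for n in("top","scene")}; pickle.dump(F,open("f5.pkl","wb")); print(ctrl.observe()["t"])
e=[*(h+.0385*x),.117]; print("ball pred",proj(F["top"],e),proj(F["scene"],e))
a=F["top"]["frame"][205:325,350:510];b=F["scene"]["frame"][110:270,130:330]
cv2.imwrite("pics/c5.png",np.hstack([cv2.resize(a,(400,300),interpolation=cv2.INTER_CUBIC),cv2.resize(b,(400,320),interpolation=cv2.INTER_CUBIC)[:300]]))
E
```

```text
True [ 0.4989 -0.3216  0.1183] 0.01645793241770388 [-6.56  0.99  3.47] 37.01
38.975
ball pred [494.45891737 253.2101569 ] [157.10781466 181.80125626]
```

View pics/c5.png

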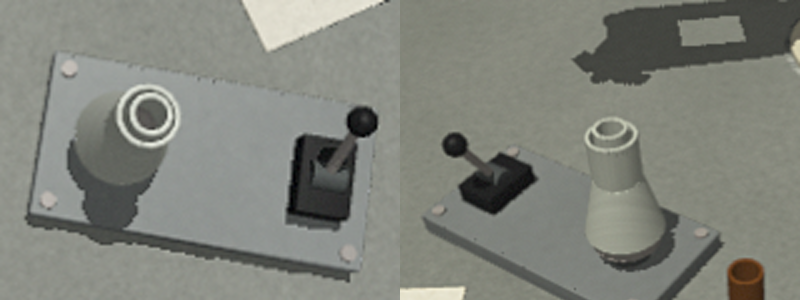

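The ball is at (494.6,253.2), and full throw was predicted at (494.5,253.2). The sleeves have not moved, and the robot is clear of everything.

```bash
python3 -c "
from h import *
print(ctrl.sign_off())"
```

```text
the job is handed in; nothing more can be done
None
```

The job is handed in at about 39 s: the small sleeve is set on the mandrel, the large one is nested upright over it, and the toggle lever is thrown fully over; neither the mandrel's travel nor the bystanders' final positions were measured directly.

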